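Fit the handle to the bodkin and put the tool in the crock

TASK

The basket maker's bodkin stands point down in the wooden block, its tapered tang bare. Press the long straight handle down onto the tang until it is fully home against the collar and holds by friction, then draw the bodkin out of the block by its handle and lower it gently, point down, into the crock, without dropping it or disturbing the crock and the other things on the bench.

Things in the scene. Friction and masses are not known exactly. Their poses are not given: they have to be found in the camera images.
- handle: long straight turned wooden handle with brass ferrule, 120 mm tall, 33 mm wide, 90 g, standing on the bench. Origin: centre of its open end (underside); z up to its rounded top at 120 mm. A tapered bore (2.6 degrees a side), 19.4 mm wide at the mouth, 54 mm deep, runs up from the origin. Grip its solid part, a cylinder 54 to 120 mm above the origin
- bodkin: steel bodkin, 200 g, point down in the block. Origin: centre of its collar's upper face; z up. Collar 38 mm wide, 10 mm thick, on the block's top. Tang above: round taper, 20 mm wide at the collar, 16.4 at 40 mm, then coned to a tip at 52 mm. Spike below, 14 mm thick. The handle slides on freely to about 5 mm from the collar, then wedges: press up to 20 N till it meets the collar (origins coincide)
- bodkin_point (a point): the bodkin's lower point, 88 mm below its origin
- block: fixed dark wooden block, 100 x 100 mm, 85 mm tall, with one upright 20 mm hole in the middle of its top where the bodkin's spike stands loosely. Origin: centre of its underside, on the bench
- crock: open round terracotta crock, standing loose on the bench, 1.3 kg. Rim 112 mm outer diameter, 105 mm tall, 6 mm wall and floor, narrowing a little to the foot. Origin: centre of its underside
- knob_handle: bystander: short mushroom-shaped wooden handle, 75 mm tall, 54 mm wide, solid; not for this bodkin. Origin: centre of its underside
- secateurs: bystander: pair of secateurs lying flat, 165 mm long, one orange and one black grip. Origin: below the pivot; x points along the blades
- base_disc: bystander: round plywood basket base, 150 mm diameter, 16 mm thick, lying flat. Origin: centre of its underside
Things that resemble listed ones, but are neither listed nor needed, are in the scene too. Leave any green look-alike of the crock alone. Leave any green look-alike of the handle alone.

How it is judged:
By the outcome, as a careful person would: the job done as asked, in the order asked, and still so for the second after the job is handed in, with the robot touching nothing.
It also fails if it takes over 53 s, if anything falls off the work surface, if the arm or the gripper's body presses on something with over 40 N, if the wrist force passes 120 N, or if a joint passes its speed limit or range.

ROBOT

A 6-joint arm with a two-finger parallel gripper is mounted at the origin on the work surface. World frame = base frame: x ahead of the robot, y to its left, z up, the work surface at z = 0. Lengths are in m, angles in rad, forces in N, time in s.
With the tool pointing down it reaches from about 0.35 to 0.975 m from the base axis. Payload 4.9 kg.
Tool frame: the origin (TCP) lies midway between the tips of the shut fingers; the grasp point (between the pads) lies 19 mm behind it; z points along the fingers, x is the direction in which the jaws open and shut, and the axes are right-handed (so a half turn about z gives the same grasp; the last joint's range is limited). The gripper opens to 85 mm and grips with 20 to 120 N. Pads are 22 mm wide; open, the fingers measure 114 mm over their backs; the gripper's body (76 mm by 85 mm) begins 54 mm behind the grasp point. The pads swing forward as they close: fully open they stand 13 mm farther back than shut.
Start: joints at [1.013, 0.053, 1.613, -0, 1.476, -0.119], TCP at [0.266, 0.566, 0.204] pointing down, gripper open.
Joint ranges: [-3.01, 3.01], [-1.01, 2.22], [0.06, 2.58], [-1.02, 4.17], [0.09, 2.62], [-3.14, 3.14]. Speed limits (rad/s): [2.57, 2.57, 3.14, 3.14, 3.14, 3.14].

INTERFACE

Orientations are given as a rotation vector (axis times angle).
In Python, from station import ctrl, imaging gives the robot as it stands. The module is installed in compiled form; this text tells all that it offers.
- The arm moves only by the shell command python3 -m jog 'ROWS' [FORCE]. ROWS is a JSON object of lists of equal length, an entry for each row: "linear": the shift along the tool's x, y, z in mm, a list of three; "twist": the turn, a rotation vector about the tool's x, y, z in rad, a list of three; "fingers": the opening, from 0 (shut) to 1 (fully open). In form: {"linear": [[dx, dy, dz], ...], "twist": [[rx, ry, rz], ...], "fingers": [fingers, ...]}. A call has 1 to 12 rows; each row is the pose to reach, as a shift and turn from the pose measured when the call began, along the tool's axes at that moment; what a row does not reach only later rows make up. A row lasts 1/10 s, in which the tool goes at most 50 mm and 8.59 degrees, less where a joint would pass 70% of its speed; a pose out of reach is approached as far as the arm can. A call with a gripper value outside its range is refused whole. The fingers move at their own pace and stop on an object; FORCE is the grip in N (left out, the last holds). Time passes only in rows, so rows that repeat a pose let the fingers close. It gives the time, the measured TCP pose, the force and the opening at its end, in the units of the state.
- ctrl.get_obs(): the state, without advancing time (a new reading comes with each control period).
- imaging.get_image(name): name is "side" or "top"; returns the picture (384x512x3 uint8, red, green, blue); there is no depth.
- imaging.get_calibration(name): a dict with "fovy" (degrees; the focal length in pixels is half the picture's height over the tangent of half this angle, whatever the lens; pixels are square), "cx", "cy" (the principal point, pixels), "eye" and "attitude" of the camera in the world. Camera axes: x right, y up, looking along -z (the intrinsics and any distortion apply to the point x, -y, -z); pixel columns grow to the right and rows downward; lengths in m; the calibration is good to about 2 mm. A picture is of the moment at which its call begins. get_calibration takes no time and is no camera call.
- ctrl.finish_job(): hands the job in, once; it reports no verdict.
The state is a dict: "t": time; "q": joint angles; "dq": joint speeds; "effort": joint torques, N m; "tool_pos": TCP position; "tool_rot": TCP orientation; "contact_force": force on the tool from outside, world axes, zero at the start; "wrist_torque": the same for the moment, N m; "opening": finger opening in m.
Only numpy, scipy, OpenCV 4.12 (cv2) and the standard library are available. Lean on these libraries where they do the work, as an engineer would, in place of code of your own. Each camera call takes 0.05 s, during which the arm holds its last target. There are 200 camera calls.

## Working session

There is one attempt and no reset: what is moved stays moved. The work goes in short steps, Python scripts to look and compute and a shell command to move; the robot and the scene stay as the last step left them, time stands still between calls to the robot, and variables do not carry over. Pictures are saved under pics/ and viewed, on a budget of 10 in all, crops included, one or two more only if the job needs it, and the job is handed in when it is done.

```bash
mkdir -p pics
python3 - <<'E'
from station import ctrl, imaging
import cv2
print(ctrl.get_obs())
for n in("side","top"):
    print(n,imaging.get_calibration(n))
    cv2.imwrite(f"pics/{n}0.png",imaging.get_image(n)[:,:,::-1])
E
```

```text
{'t': 0.0, 'q': array([ 1.01299246e+00,  5.33460911e-02,  1.61427451e+00, -9.81936312e-06,
        1.47598572e+00, -1.19009787e-01]), 'dq': array([ 0.00034774,  0.00099018,  0.00044776,  0.00175096, -0.00027118,
       -0.00132227]), 'effort': array([ 2.98788163e-04, -3.93684626e+01, -3.70174277e+01, -1.76759359e-04,
        7.21246353e-03,  1.60453261e-06]), 'tool_pos': array([0.26518305, 0.56521784, 0.20268138]), 'tool_rot': array([ 2.65092407,  1.68424294, -0.00284487]), 'contact_force': array([-0.33861893, -0.13290631, -0.66909236]), 'wrist_torque': array([ 0.00287535,  0.00359532, -0.0199344 ]), 'opening': 0.08564193762743968}
side {'fovy': 55.73749725082761, 'cx': 253.46559653254727, 'cy': 186.30594835708686, 'eye': array([ 0.2450994 , -0.46270475,  0.76549501]), 'attitude': array([ 0.68695957, -0.21235872, -0.59442123])}
top {'fovy': 55.30429181811502, 'cx': 260.17502212718296, 'cy': 194.50512467594996, 'eye': array([ 0.4715915 , -0.00353996,  1.06313447]), 'attitude': array([ 0.1054442 , -0.08895668, -1.56063271])}
```

View pics/side0.png

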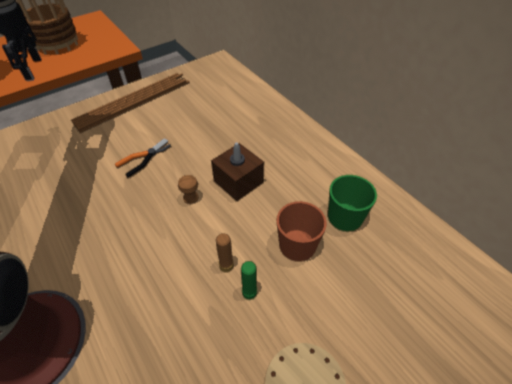

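View pics/top0.png

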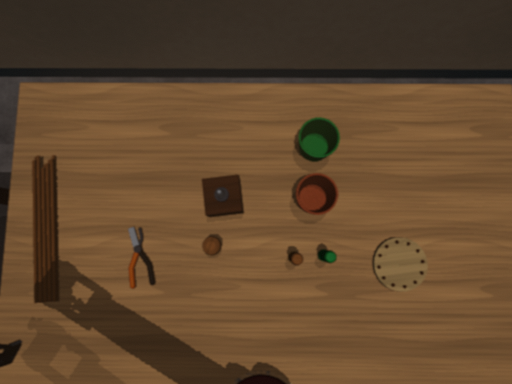

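Side view: the handle runs from (223,238) at the top to (226,268), the tang tip is at (238,143), and the crock rim centre is at (301,220). A green handle is at (249,280) and a green crock at (350,200). Top view: handle at about (297,258), tang (222,193), crock (316,195). Next I'll enlarge both for finer pixel positions.

```bash
cat > h.py <<'E'
import numpy as np, cv2
from scipy.spatial.transform import Rotation as R
from scipy.optimize import least_squares
from station import ctrl, imaging
CAL={n:imaging.get_calibration(n) for n in("side","top")}
def proj(n,P):
    c=CAL[n]; p=R.from_rotvec(c["attitude"]).inv().apply(np.atleast_2d(P)-c["eye"])
    f=192/np.tan(np.radians(c["fovy"])/2)
    return np.c_[c["cx"]+f*p[:,0]/-p[:,2], c["cy"]-f*p[:,1]/-p[:,2]]
def tri(s,t):
    r=least_squares(lambda P:np.r_[proj("side",P)[0]-s,proj("top",P)[0]-t],[.5,0,.1])
    return r.x,np.abs(r.fun).max()
def circ(c,r,n=60):
    a=np.linspace(0,2*np.pi,n); return np.array(c)+np.c_[r*np.cos(a),r*np.sin(a),0*a]
def grab(n): return imaging.get_image(n)[:,:,::-1].copy()
def crop(im,x0,y0,w,h,s,lines=()):
    o=cv2.resize(im[y0:y0+h,x0:x0+w],None,fx=s,fy=s,interpolation=cv2.INTER_CUBIC)
    for L in lines: cv2.polylines(o,[np.int32((L-[x0,y0]+.5)*s)],False,(255,255,0),1)
    return o
E
python3 - <<'E'
from h import *
for k,s,t in [("tangtip",(238,143),(222,192)),("handletop",(223,236),(297,258)),("crockrim",(301,219),(316,195)),("block",(238,160),(222,196))]:
    print(k,*tri(s,t))
a=crop(cv2.imread("pics/side0.png"),200,130,133,140,3)
b=crop(cv2.imread("pics/top0.png"),198,150,133,140,3)
cv2.imwrite("pics/c1.png",np.hstack([a,b]))
E
```

```text
tangtip [0.59179437 0.10082519 0.15753408] 0.8134469483037492
handletop [ 0.42829141 -0.08767016  0.12606552] 0.23652363125273723
crockrim [ 0.59322061 -0.14101723  0.11157753] 1.2792198733872056
block [0.59105247 0.10724577 0.0932164 ] 1.4099158902617717
```

View pics/c1.png

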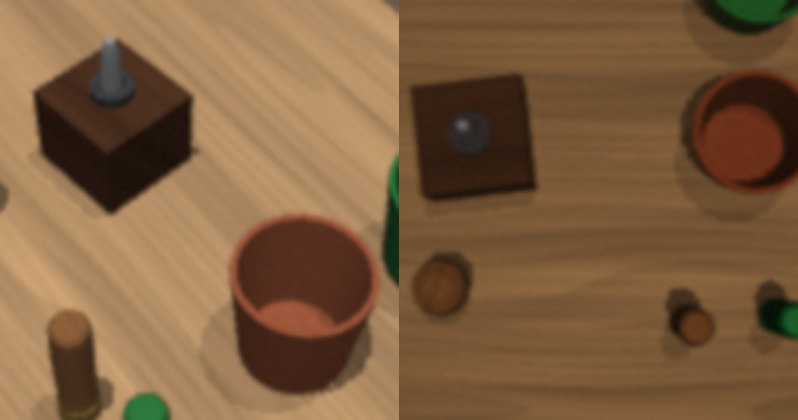

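```bash
python3 - <<'E'
from h import *
g=lambda x,y,ox,oy:np.array([x/3+ox-.33,y/3+oy-.33])
d={"tip":(g(110,41,200,130),g(69,127,198,150),.147),
"collar":(g(111.5,84,200,130),g(70,132,198,150),.095),
"handle":(g(70,326,200,130),g(298,327,198,150),.118),
"handfoot":(g(79,410,200,130),g(287,318,198,150),.00)}
for k,(s,t,z) in d.items():
    r=least_squares(lambda p:np.r_[proj("side",[*p,z])[0]-s,proj("top",[*p,z])[0]-t],[.5,0])
    print(k,"tri",*tri(s,t),"fixed z",r.x,r.fun.round(1))
S=cv2.imread("pics/side0.png");T=cv2.imread("pics/top0.png")
# crock rim: red mask centroid-free: fit ellipse of rim outline to convex hull
def mask(im):
    h=cv2.cvtColor(im,cv2.COLOR_BGR2HSV); m=((h[...,0]<8)|(h[...,0]>175))&(h[...,1]>120)&(h[...,2]>45)
    return m.astype(np.uint8)
def rimfit(z=.105):
    tgt=[]
    for n,im in(("side",S),("top",T)):
        m=mask(im); m[330:]=0
        k,l,st,ce=cv2.connectedComponentsWithStats(m); i=1+np.argmax(st[1:,4]); print(n,st[i]); x,y,w,h,_=st[i]
        tgt.append((x-.5,x+w-.5,y-.5,y+h-.5))
    def f(p):
        a=proj("side",circ([*p,z],.056)); b=proj("top",circ([*p,z],.056))
        return [a[:,0].min()-tgt[0][0],a[:,0].max()-tgt[0][1],a[:,1].min()-tgt[0][2],b[:,0].min()-tgt[1][0],b[:,0].max()-tgt[1][1],b[:,1].min()-tgt[1][2]]
    r=least_squares(f,[.59,-.13],loss="soft_l1"); print("crock",r.x,np.round(f(r.x),1)); return r.x
c=rimfit()
H=(.425,-.09);B=(.590,.105)
def L(n,H,B):
    return [proj(n,circ([*c,.105],.056)),proj(n,circ([*B,.095],.019)),proj(n,[[*B,.095],[*B,.147]]),proj(n,circ([*H,0],.0165)),proj(n,circ([*H,.115],.0165))]
import json
E
python3 - <<'E'
from station import ctrl
from scipy.spatial.transform import Rotation as R
print(R.from_rotvec(ctrl.get_obs()["tool_rot"]).as_matrix().round(4))
E
```

```text
tip tri [0.59110364 0.10520282 0.15375313] 0.3056487453445982 fixed z [0.5929083  0.10783338] [-0.2  1.2 -0.6 -0.6]
collar tri [0.59383874 0.11101651 0.09766045] 0.23176042392998397 fixed z [0.59452753 0.11202755] [-0.2  0.4 -0.1 -0.3]
handle tri [ 0.42678769 -0.08850903  0.11947408] 0.4266416637872794 fixed z [ 0.42696513 -0.08813769] [-0.4  0.3  0.  -0.5]
handfoot tri [ 0.42716493 -0.08788048 -0.00253697] 0.3551648683355495 fixed z [ 0.42688405 -0.08845958] [ 0.3 -0.3  0.1  0.5]
side [ 31 294  47  36 672]
top [335 197   1   1   1]
crock [ 0.08552531 -0.12392072] [  0.3  22.1  29.9 -45.6  -1.1 178.2]
[[ 4.248e-01  9.053e-01 -1.000e-03]
 [ 9.053e-01 -4.248e-01 -1.600e-03]
 [-1.900e-03 -2.000e-04 -1.000e+00]]
```

Run:
```python
from h import *
def f(p):
    a=proj("side",circ([*p,.105],.056)); b=proj("top",circ([*p,.105],.056))
    return [a[:,0].min()-276.7,a[:,0].max()-326,a[:,1].min()-200.7,b[:,0].min()-295.7,b[:,1].min()-173,b[:,1].max()-213.7]
r=least_squares(f,[.59,-.13]); c=r.x; print("crock",c,np.round(r.fun,1))
H=(.427,-.088);B=(.594,.111)
def L(n): return [proj(n,circ([*c,.105],.056)),proj(n,circ([*B,.095],.019)),proj(n,[[*B,.095],[*B,.147]]),proj(n,circ([*H,0],.0165)),proj(n,circ([*H,.115],.0165))]
a=crop(cv2.imread("pics/side0.png"),200,130,133,145,3,L("side"))
b=crop(cv2.imread("pics/top0.png"),208,150,133,145,3,L("top"))
cv2.imwrite("pics/c2.png",np.hstack([a,b]))
```

```text
crock [ 0.59619437 -0.14274096] [-1.   0.6  0.2  0.1 -1.   0.4]
```

View pics/c2.png

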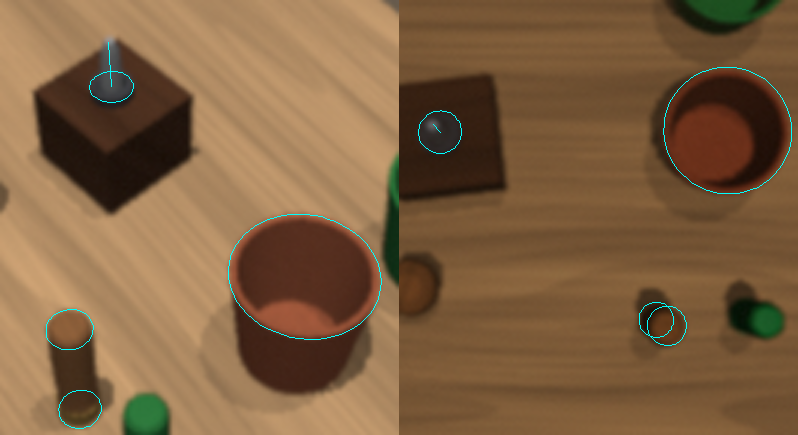

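The overlays match the rims, collar and handle within a pixel. Measured positions are handle (0.427, -0.088), bodkin (0.594, 0.111) and crock (0.596, -0.143). I'll grip with the jaws along world x, which keeps clear of the green handle.

```bash
cat > go.py <<'E'
import sys,numpy as np
from scipy.spatial.transform import Rotation as R
from station import ctrl
o=ctrl.get_obs(); r=R.from_rotvec(o["tool_rot"])
print("t %.1f pos"%o["t"],(o["tool_pos"]*1e3).round(1),"F",o["contact_force"].round(1),"M",o["wrist_torque"].round(2),"open %.1f"%(o["opening"]*1e3))
print("R",r.as_matrix().round(3).tolist())
if len(sys.argv)>3:
    t=np.array(list(map(float,sys.argv[1:4])))
    lean=float(sys.argv[4]) if len(sys.argv)>4 else 0 # rotation about world x, rad
    goal=R.from_rotvec([lean,0,0])*R.from_matrix(np.diag([1.,-1,-1]))
    print("linear",r.inv().apply(t-o["tool_pos"]*1e3).round(1),"twist",(r.inv()*goal).as_rotvec().round(4))
E
python3 go.py 427 -88 200; python3 go.py 427 -88 68
```

```text
t 0.1 pos [265.2 565.3 202.8] F [ 0.1 -0.1 -0.7] M [0.02 0.01 0.03] open 85.3
R [[0.425, 0.905, -0.001], [0.905, -0.425, -0.002], [-0.002, -0.0, -1.0]]
linear [-522.6  424.     3.6] twist [8.000e-04 1.800e-03 1.132e+00]
t 0.1 pos [265.2 565.3 202.8] F [ 0.1 -0.1 -0.7] M [0.02 0.01 0.03] open 85.3
R [[0.425, 0.905, -0.001], [0.905, -0.425, -0.002], [-0.002, -0.0, -1.0]]
linear [-522.4  424.1  135.6] twist [8.000e-04 1.800e-03 1.132e+00]
```

```bash
python3 -m jog '{"linear":[[-523,424,4],[-523,424,4],[-523,424,4],[-523,424,4],[-523,424,4],[-523,424,4],[-523,424,4],[-523,424,4],[-523,424,4],[-523,424,4],[-523,424,4],[-523,424,4]],"twist":[[0,0,1.132],[0,0,1.132],[0,0,1.132],[0,0,1.132],[0,0,1.132],[0,0,1.132],[0,0,1.132],[0,0,1.132],[0,0,1.132],[0,0,1.132],[0,0,1.132],[0,0,1.132]],"fingers":[1,1,1,1,1,1,1,1,1,1,1,1]}' 
python3 go.py 427 -88 200
```

```text
t: 1.3
tool_pos: [0.409, -0.0188, 0.1999]
tool_rot: [3.14, -0.0, -0.001]
contact_force: [1.5, -0.2, -0.0]
opening: 0.0853
t 1.3 pos [409.  -18.8 199.9] F [ 1.5 -0.2 -0. ] M [ 0.02 -0.04  0.01] open 85.3
R [[1.0, -0.0, -0.0], [-0.0, -1.0, -0.002], [-0.0, 0.002, -1.0]]
linear [18.  69.2  0. ] twist [ 0.0015  0.0003 -0.0003]
```

```bash
python3 -m jog '{"linear":[[18,69,0],[18,69,0],[18,69,0],[18,69,40],[18,69,80],[18,69,115],[18,69,132],[18,69,132],[18,69,132]],"twist":[[0,0,0],[0,0,0],[0,0,0],[0,0,0],[0,0,0],[0,0,0],[0,0,0],[0,0,0],[0,0,0]],"fingers":[1,1,1,1,1,1,1,1,1]}' 
python3 go.py 427 -88 68
python3 - <<'E'
from h import *
a=crop(grab("side"),170,170,133,140,3);b=crop(grab("top"),230,180,133,140,3)
cv2.imwrite("pics/c3.png",np.hstack([a,b]))
E
```

```text
t: 2.2
tool_pos: [0.4269, -0.0872, 0.0683]
tool_rot: [3.14, 0.001, -0.001]
contact_force: [-0.4, -0.1, 0.3]
opening: 0.0855
t 2.2 pos [426.9 -87.2  68.3] F [-0.4 -0.1  0.3] M [ 0.02  0.01 -0.03] open 85.5
R [[1.0, 0.001, -0.0], [0.001, -1.0, -0.001], [-0.0, 0.001, -1.0]]
linear [0.1 0.8 0.3] twist [0.0012 0.0004 0.0007]
```

View pics/c3.png

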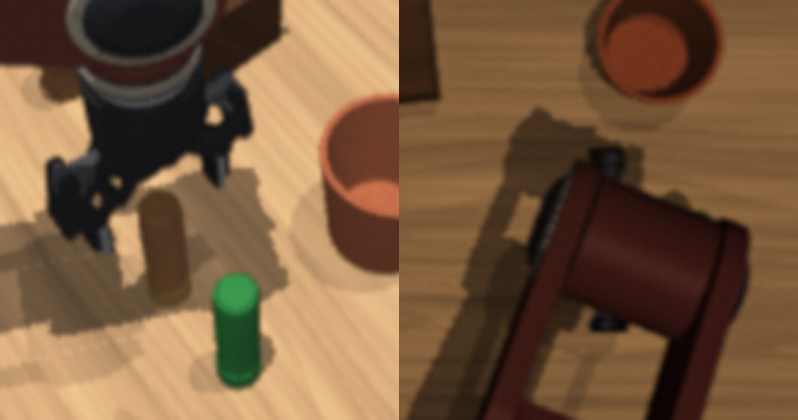

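The handle stands between the open fingers in the side crop: fingertips at (105,240) and (220,180), handle top at (160,205). The green handle is clear, so I'll close at 60 N.

```bash
python3 -m jog '{"linear":[[0,1,0],[0,1,0],[0,1,0],[0,1,0],[0,1,0],[0,1,0],[0,1,0],[0,1,0]],"twist":[[0,0,0],[0,0,0],[0,0,0],[0,0,0],[0,0,0],[0,0,0],[0,0,0],[0,0,0]],"fingers":[0.5,0.4,0.3,0.2,0.1,0,0,0]}' 60
python3 -m jog '{"linear":[[0,0,-15],[0,0,-50],[0,0,-90],[0,0,-130],[0,0,-160],[0,0,-170],[0,0,-170]],"twist":[[0,0,0],[0,0,0],[0,0,0],[0,0,0],[0,0,0],[0,0,0],[0,0,0]],"fingers":[0,0,0,0,0,0,0]}' 60
python3 go.py 594 111 240
```

```text
t: 3.1
tool_pos: [0.4286, -0.0893, 0.0706]
tool_rot: [3.139, 0.001, 0.005]
contact_force: [-0.8, -0.6, 6.4]
opening: 0.0309
t: 3.8
tool_pos: [0.4286, -0.0889, 0.2412]
tool_rot: [3.138, 0.001, 0.008]
contact_force: [0.1, -0.7, -1.0]
opening: 0.0312
t 3.8 pos [428.6 -88.9 241.2] F [ 0.1 -0.7 -1. ] M [-0.02  0.05  0.05] open 31.2
R [[1.0, 0.0, 0.005], [0.0, -1.0, -0.004], [0.005, 0.004, -1.0]]
linear [ 165.5 -199.9    1.3] twist [ 0.0037 -0.0053  0.0004]
```

```bash
python3 -m jog '{"linear":[[40,-48,1],[80,-97,1],[120,-145,1],[150,-182,1],[165,-199,1],[165,-200,1],[165,-200,1],[165,-200,1]],"twist":[[0.004,-0.005,0],[0.004,-0.005,0],[0.004,-0.005,0],[0.004,-0.005,0],[0.004,-0.005,0],[0.004,-0.005,0],[0.004,-0.005,0],[0.004,-0.005,0]],"fingers":[0,0,0,0,0,0,0,0]}' 60
python3 go.py 594 111 240
python3 - <<'E'
from h import *
B=(.594,.111);T=ctrl.get_obs()["tool_pos"];m=T-[0,0,.0706]
L=lambda n:[proj(n,circ([*B,.095],.019)),proj(n,[[*B,.095],[*B,.147]]),proj(n,circ(m,.0165)),proj(n,[m,m+[0,0,.05]])]
s=grab("side");cv2.imwrite("pics/s4raw.png",s)
a=crop(s,195,90,90,110,5,L("side"));a2=crop(s,195,90,60,110,5)
cv2.imwrite("pics/c4.png",np.hstack([a,a2]))
E
```

```text
t: 4.6
tool_pos: [0.5921, 0.1105, 0.238]
tool_rot: [3.141, 0.0, -0.006]
contact_force: [-0.8, 0.3, -1.4]
opening: 0.0311
t 4.6 pos [592.1 110.5 238. ] F [-0.8  0.3 -1.4] M [-0.01 -0.02 -0.  ] open 31.1
R [[1.0, 0.0, -0.004], [0.0, -1.0, -0.0], [-0.004, 0.0, -1.0]]
linear [ 1.9 -0.5 -2. ] twist [0.0004 0.0036 0.0002]
```

View pics/c4.png

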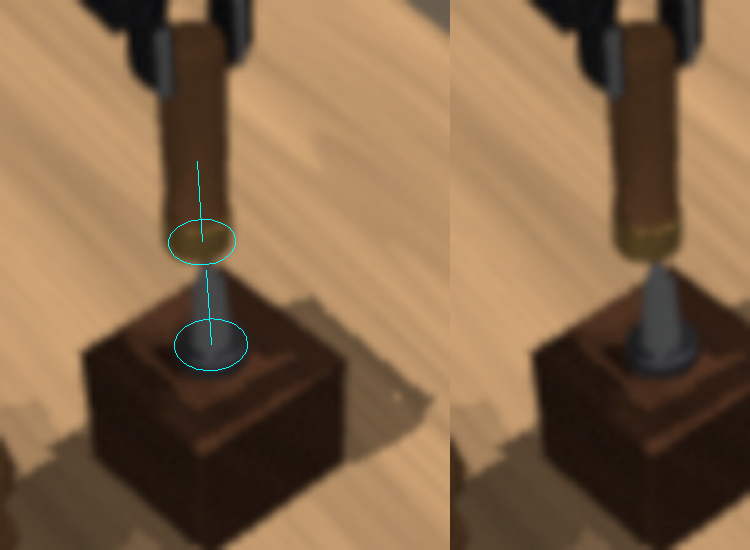

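```bash
python3 -m jog '{"linear":[[3,0,0],[3,0,10],[3,0,20],[3,0,30],[3,0,38],[3,0,46],[3,0,53],[3,0,53]],"twist":[[0,0.003,0],[0,0.003,0],[0,0.003,0],[0,0.003,0],[0,0.003,0],[0,0.003,0],[0,0.003,0],[0,0.003,0]],"fingers":[0,0,0,0,0,0,0,0]}' 80
python3 go.py 595 110 172
```

```text
t: 5.45
tool_pos: [0.5944, 0.1101, 0.1841]
tool_rot: [3.141, -0.001, -0.002]
contact_force: [-0.1, -0.8, -1.6]
opening: 0.0305
t 5.5 pos [594.4 110.1 184.1] F [-0.1 -0.8 -1.6] M [ 0.08 -0.09 -0.03] open 30.5
R [[1.0, -0.001, -0.002], [-0.001, -1.0, -0.0], [-0.002, 0.0, -1.0]]
linear [ 0.6  0.1 12.1] twist [ 0.0003  0.0016 -0.0006]
```

```bash
python3 -m jog '{"linear":[[0,0,4],[0,0,8],[0,0,11],[0,0,12],[0,0,12]],"twist":[[0,0,0],[0,0,0],[0,0,0],[0,0,0],[0,0,0]],"fingers":[0,0,0,0,0]}' 100
python3 go.py
python3 -m jog '{"linear":[[0,0,1],[0,0,2],[0,0,2]],"twist":[[0,0,0],[0,0,0],[0,0,0]],"fingers":[0,0,0]}' 100
python3 go.py
```

```text
t: 5.95
tool_pos: [0.5953, 0.1101, 0.1728]
tool_rot: [3.141, -0.001, 0.001]
contact_force: [3.0, 0.8, 1.1]
opening: 0.0302
t 6.0 pos [595.3 110.1 172.8] F [3.  0.8 1.1] M [ 0.11 -0.87  0.05] open 30.2
R [[1.0, -0.001, 0.001], [-0.001, -1.0, -0.0], [0.001, 0.0, -1.0]]
t: 6.25
tool_pos: [0.5954, 0.1102, 0.1712]
tool_rot: [3.142, -0.001, 0.002]
contact_force: [1.2, 1.3, 3.2]
opening: 0.03
t 6.2 pos [595.4 110.2 171.2] F [1.2 1.3 3.2] M [ 0.07 -0.51 -0.01] open 30.0
R [[1.0, -0.001, 0.001], [-0.001, -1.0, -0.0], [0.001, 0.0, -1.0]]
```

```bash
for i in 1 2; do python3 -m jog '{"linear":[[0.3,0,1],[0.3,0,2],[0.3,0,2]],"twist":[[0,0,0],[0,0,0],[0,0,0]],"fingers":[0,0,0]}' 100 >/dev/null
python3 go.py | head -1; done
```

```text
t 6.5 pos [595.6 110.2 169.9] F [-0.8 -0.   5.7] M [0.05 0.01 0.06] open 29.8
t 6.8 pos [595.8 110.3 169.1] F [-0.8  0.6  7.4] M [0.11 0.19 0.  ] open 29.6
```

```bash
for i in 1 2; do python3 -m jog '{"linear":[[0,0,1.5],[0,0,3],[0,0,3]],"twist":[[0,0,0],[0,0,0],[0,0,0]],"fingers":[0,0,0]}' 100 >/dev/null
python3 go.py | head -1; done
```

```text
t 7.2 pos [596.  110.4 168.2] F [-1.7 -0.5 10.3] M [ 0.01  0.43 -0.03] open 30.3
t 7.5 pos [596.1 110.4 167.8] F [-3.2 -0.1 12.4] M [ 0.03  0.63 -0.01] open 29.8
```

```bash
python3 -m jog '{"linear":[[0,0,2],[0,0,3.5],[0,0,3.5]],"twist":[[0,0,0],[0,0,0],[0,0,0]],"fingers":[0,0,0]}' 100 >/dev/null
python3 go.py
```

```text
t 7.8 pos [596.2 110.5 167.5] F [-4.4  0.3 14. ] M [-0.03  0.89 -0.05] open 29.9
R [[1.0, 0.0, 0.002], [0.0, -1.0, -0.0], [0.002, 0.0, -1.0]]
```

```bash
for i in 1 2; do python3 -m jog '{"linear":[[-0.7,0,2],[-0.7,0,4.5],[-0.7,0,4.5]],"twist":[[0,0.002,0],[0,0.002,0],[0,0.002,0]],"fingers":[0,0,0]}' 100 >/dev/null
python3 go.py; done
```

```text
t 8.1 pos [595.9 110.5 166.9] F [-3.4 -0.2 15.5] M [-0.06  0.95 -0.04] open 30.1
R [[1.0, 0.0, 0.005], [0.0, -1.0, -0.0], [0.005, 0.0, -1.0]]
t 8.3 pos [595.8 110.5 166.7] F [-4.  -0.4 17.3] M [-0.02  1.08  0.01] open 30.0
R [[1.0, 0.0, 0.009], [0.0, -1.0, -0.0], [0.009, 0.0, -1.0]]
```

```bash
for i in 1 2; do python3 -m jog '{"linear":[[-1,0,2],[-1,0,5],[-1,0,5]],"twist":[[0,-0.007,0],[0,-0.007,0],[0,-0.007,0]],"fingers":[0,0,0]}' 100 >/dev/null
python3 go.py; done
```

```text
t 8.7 pos [596.  110.6 166.4] F [-3.4 -0.6 18.2] M [-0.04  0.87 -0.01] open 30.0
R [[1.0, 0.001, 0.005], [0.001, -1.0, -0.0], [0.005, 0.0, -1.0]]
t 8.9 pos [596.2 110.6 166.4] F [-4.  -0.8 19.7] M [-0.06  0.94  0.  ] open 30.0
R [[1.0, 0.001, 0.001], [0.001, -1.0, -0.001], [0.001, 0.001, -1.0]]
```

```bash
python3 -m jog '{"linear":[[-0.5,0,3],[-0.5,0,5.5],[-0.5,0,5.5],[-0.5,0,5.5]],"twist":[[0,0,0],[0,0,0],[0,0,0],[0,0,0]],"fingers":[0,0,0,0]}' 100 >/dev/null
python3 go.py|head -1;python3 - <<'E'
from h import *
B=(.594,.111)
L=[proj("side",circ([*B,z],r)) for z,r in((.095,.019),(.085,.019),(.095,.0165),(.215,.0165))]
s=grab("side")
a=crop(s,210,95,60,85,6.5,L);a2=crop(s,210,95,60,85,6.5)
cv2.imwrite("pics/c5.png",np.hstack([a,a2]))
E
```

```text
t 9.3 pos [596.4 110.7 166.2] F [-6.3  0.  22.1] M [-0.08  1.49  0.04] open 30.0
```

View pics/c5.png

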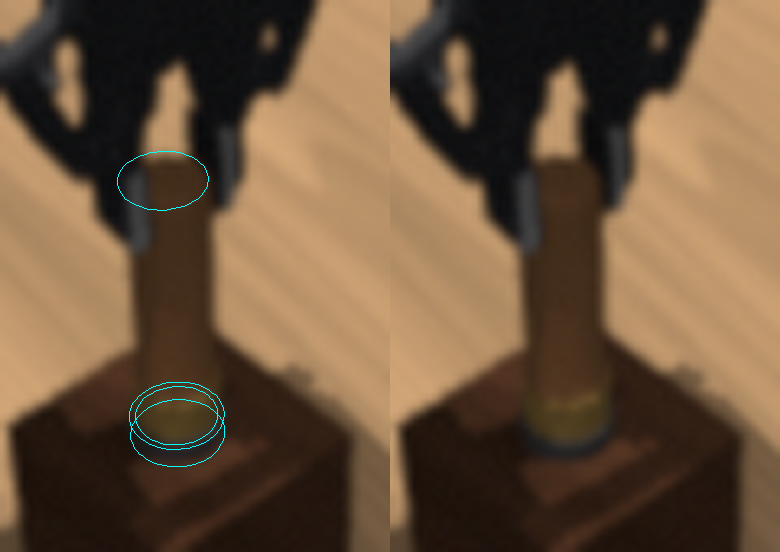

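```bash
for i in 1 2; do python3 -m jog '{"linear":[[-2.5,0,3],[-2.5,0,5.5],[-2.5,0,5.5],[-2.5,0,5.5]],"twist":[[0,0,0],[0,0,0],[0,0,0],[0,0,0]],"fingers":[0,0,0,0]}' 100 >/dev/null
python3 go.py; done
```

```text
t 9.8 pos [595.6 110.6 166.2] F [-3.7  0.3 19.7] M [-0.09  0.78  0.03] open 30.1
R [[1.0, 0.001, 0.008], [0.001, -1.0, -0.001], [0.008, 0.001, -1.0]]
t 10.2 pos [595.2 110.6 166.1] F [-1.8 -0.3 19.7] M [-0.1   0.5  -0.03] open 29.9
R [[1.0, 0.001, 0.014], [0.001, -1.0, -0.001], [0.014, 0.001, -1.0]]
```

```bash
for i in 1 2; do python3 -m jog '{"linear":[[-1.5,0,3],[-1.5,0,6],[-1.5,0,6],[-1.5,0,6],[-1.5,0,6]],"twist":[[0,-0.01,0],[0,-0.01,0],[0,-0.01,0],[0,-0.01,0],[0,-0.01,0]],"fingers":[0,0,0,0,0]}' 100 >/dev/null
python3 go.py; done
```

```text
t 10.7 pos [595.6 110.6 165.9] F [-4.9 -0.4 20.1] M [-0.03  0.88 -0.04] open 30.0
R [[1.0, 0.001, 0.009], [0.001, -1.0, -0.001], [0.009, 0.001, -1.0]]
t 11.2 pos [596.  110.7 165.9] F [-4.4 -0.5 21.6] M [-0.13  0.9  -0.01] open 30.2
R [[1.0, 0.001, 0.004], [0.001, -1.0, -0.001], [0.004, 0.001, -1.0]]
```

```bash
for i in 1 2; do python3 -m jog '{"linear":[[-1.5,0,3],[-1.5,0,7],[-1.5,0,7],[-1.5,0,7],[-1.5,0,7]],"twist":[[0,-0.004,0],[0,-0.004,0],[0,-0.004,0],[0,-0.004,0],[0,-0.004,0]],"fingers":[0,0,0,0,0]}' 100 >/dev/null
python3 go.py; done
```

```text
t 11.7 pos [596.2 110.7 165.7] F [-5.4  0.2 25.8] M [-0.11  1.4   0.06] open 30.2
R [[1.0, 0.001, 0.005], [0.001, -1.0, -0.001], [0.005, 0.001, -1.0]]
t 12.2 pos [596.3 110.7 165.8] F [-7.4 -0.4 25.9] M [-0.21  1.54 -0.03] open 30.0
R [[1.0, 0.002, 0.005], [0.002, -1.0, -0.001], [0.005, 0.001, -1.0]]
```

The depth has stopped changing at 165.7 mm under 26 N. The mouth offset measured at the grasp predicts 165.6 mm when home. I'll ease the load and draw it out straight up.

```bash
python3 -m jog '{"linear":[[-1.5,0,0],[-1.5,0,-4],[-1.5,0,-10],[-1.5,0,-20],[-1.5,0,-30],[-1.5,0,-40],[-1.5,0,-50],[-1.5,0,-60],[-1.5,0,-66],[-1.5,0,-70],[-1.5,0,-70]],"twist":[[0,-0.005,0],[0,-0.005,0],[0,-0.005,0],[0,-0.005,0],[0,-0.005,0],[0,-0.005,0],[0,-0.005,0],[0,-0.005,0],[0,-0.005,0],[0,-0.005,0],[0,-0.005,0]],"fingers":[0,0,0,0,0,0,0,0,0,0,0]}' 100 >/dev/null
python3 go.py 594 110 300
```

```text
t 13.3 pos [594.7 110.9 236.5] F [ 0.3  0.4 -3.5] M [-0.06 -0.03  0.  ] open 30.3
R [[1.0, 0.002, 0.001], [0.002, -1.0, -0.001], [0.001, 0.001, -1.0]]
linear [ -0.6   1.  -63.5] twist [ 0.0012 -0.0015  0.0016]
```

```bash
python3 -m jog '{"linear":[[0,0,-10],[0,0,-25],[0,0,-40],[0,0,-55],[0,0,-62],[0,0,-64],[0,0,-64]],"twist":[[0,0,0],[0,0,0],[0,0,0],[0,0,0],[0,0,0],[0,0,0],[0,0,0]],"fingers":[0,0,0,0,0,0,0]}' 100 >/dev/null
python3 go.py 594 -143 300
python3 - <<'E'
from h import *
s=grab("side")
cv2.imwrite("pics/c6.png",crop(s,190,50,160,200,3))
E
```

```text
t 14.0 pos [594.7 110.9 300.8] F [ 0.2  0.  -2.5] M [ 0.03 -0.02 -0.  ] open 29.8
R [[1.0, 0.002, 0.002], [0.002, -1.0, -0.001], [0.002, 0.001, -1.0]]
linear [ -1.1 253.9   1.1] twist [ 0.0012 -0.0019  0.0016]
```

View pics/c6.png

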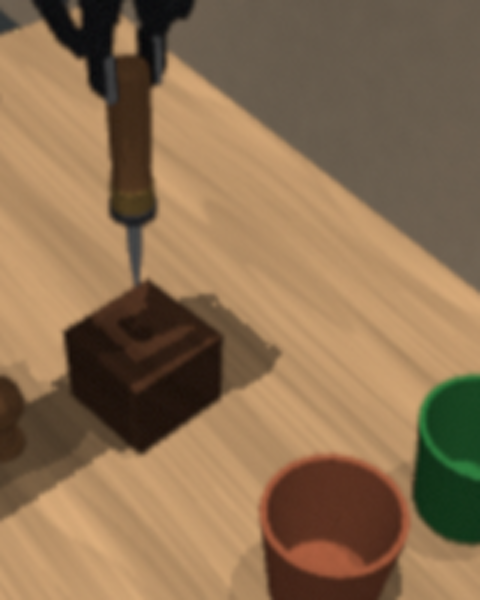

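```bash
python3 go.py 596 -101 300 -0.19
```

```text
t 14.1 pos [594.4 110.9 300. ] F [ 0.3 -0.4 -3.2] M [-0.01 -0.    0.01] open 30.0
R [[1.0, 0.002, 0.001], [0.002, -1.0, -0.001], [0.001, 0.001, -1.0]]
linear [  1.3 211.9   0.3] twist [-0.1887 -0.0008  0.0015]
```

```bash
python3 -m jog '{"linear":[[0,8,0],[0,25,0],[0,50,0],[1,75,0],[1,100,0],[1,125,0],[1,150,0],[1,175,0],[1,195,0],[1,207,0],[1,212,0],[1,212,0]],"twist":[[0,0,0],[-0.02,0,0],[-0.04,0,0],[-0.06,0,0],[-0.08,0,0],[-0.10,0,0],[-0.12,0,0],[-0.14,0,0],[-0.16,0,0],[-0.18,0,0],[-0.189,0,0],[-0.189,0,0]],"fingers":[0,0,0,0,0,0,0,0,0,0,0,0]}' 100 >/dev/null
python3 go.py 596 -101 260 -0.19
python3 - <<'E'
from h import *
o=ctrl.get_obs();T=o["tool_pos"];z=R.from_rotvec(o["tool_rot"]).as_matrix()[:,2]
P=T+.1587*z;print("point",P)
c=(.596,-.143)
L=lambda n:[proj(n,circ([*c,.105],.056)),proj(n,circ([*c,.105],.050)),proj(n,[T,P])]
a=crop(grab("side"),210,100,133,160,3,L("side"));b=crop(grab("top"),260,120,133,160,3,L("top"))
cv2.imwrite("pics/c7.png",np.hstack([a,b]))
E
```

```text
t 15.2 pos [ 595.6 -101.1  300. ] F [-0.2  0.9 -3.4] M [ 0.22  0.03 -0.04] open 29.8
R [[1.0, 0.001, 0.0], [0.001, -0.982, -0.189], [0.0, 0.189, -0.982]]
linear [ 0.4 -7.6 39.3] twist [ 0.     -0.0005  0.0014]
point [ 0.59567116 -0.13105688  0.14415332]
```

View pics/c7.png

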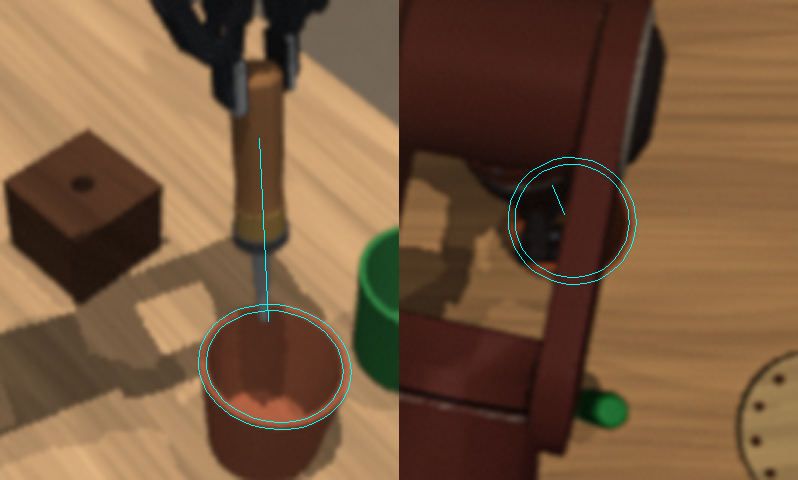

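```bash
python3 -m jog '{"linear":[[0,3.9,0.8],[0,2,10.6],[0,-1.8,30.2],[0,-4.6,45],[0,-7.4,59.7],[0,-10.3,74.4],[0,-13.1,89.1],[0,-15.5,101.5],[0,-17.8,113.7],[0,-19.3,121],[0,-20.3,126.5],[0,-20.3,126.5]],"twist":[[0,0,0],[0,0,0],[0,0,0],[0,0,0],[0,0,0],[0,0,0],[0,0,0],[0,0,0],[0,0,0],[0,0,0],[0,0,0],[0,0,0]],"fingers":[0,0,0,0,0,0,0,0,0,0,0,0]}' 100 >/dev/null
python3 go.py 596 -105 162 -0.19
```

```text
t 16.6 pos [ 595.5 -104.3  171.3] F [ 0.8  0.2 -3.5] M [ 0.2   0.   -0.01] open 29.7
R [[1.0, 0.002, -0.0], [0.002, -0.982, -0.188], [-0.001, 0.188, -0.982]]
linear [ 0.5 -1.   9.3] twist [-0.0005  0.0001  0.0024]
```

```bash
python3 -m jog '{"linear":[[0,-0.4,2],[0,-0.8,4],[0,-1.1,6],[0,-1.5,7.5],[0,-1.5,7.5]],"twist":[[0,0,0],[0,0,0],[0,0,0],[0,0,0],[0,0,0]],"fingers":[0,0,0,0,0]}' 100 >/dev/null
python3 go.py|head -1
for i in 1 2; do python3 -m jog '{"linear":[[0,-0.2,1],[0,-0.2,1]],"twist":[[0,0,0],[0,0,0]],"fingers":[0,0]}' 100 >/dev/null
python3 go.py|head -1; done
```

```text
t 17.1 pos [ 595.3 -104.2  163.4] F [-0.6 -0.4 -3.9] M [ 0.23 -0.01 -0.02] open 30.1
t 17.2 pos [ 595.5 -104.2  162.7] F [-0.8  0.5 -1.4] M [ 0.23  0.1  -0.  ] open 30.0
t 17.4 pos [ 595.8 -104.2  162.3] F [-0.2  0.9  0.4] M [ 0.2   0.21 -0.07] open 30.2
```

```bash
for i in 1 2; do python3 -m jog '{"linear":[[0,-1.6,0],[0,-3.2,0],[0,-3.2,0]],"twist":[[-0.01,0,0],[-0.02,0,0],[-0.02,0,0]],"fingers":[0,0,0]}' 100 >/dev/null
python3 go.py|head -1; done
python3 -m jog '{"linear":[[0,-1.6,0],[0,-1.6,0]],"twist":[[-0.01,0,0],[-0.01,0,0]],"fingers":[0,0]}' 100 >/dev/null
python3 go.py
```

```text
t 17.8 pos [ 595.8 -100.6  161.7] F [-0.4  0.3 -0.5] M [ 0.21  0.19 -0.05] open 29.6
t 18.1 pos [595.8 -97.4 160.9] F [ 0.6 -0.7 -2.1] M [-0.15 -0.11  0.  ] open 29.8
t 18.2 pos [595.9 -96.  160.5] F [-0.2 -2.1 -2.3] M [-0.44 -0.04  0.02] open 29.9
R [[1.0, 0.004, 0.001], [0.004, -0.971, -0.24], [0.0, 0.24, -0.971]]
```

```bash
python3 -m jog '{"linear":[[0,0,0.7],[0,0,0.7]],"twist":[[0,0,0],[0,0,0]],"fingers":[0,0]}' 20 >/dev/null
python3 go.py|head -1
python3 -m jog '{"linear":[[0,0,0],[0,0,0],[0,0,0],[0,0,0],[0,0,0],[0,0,0],[0,0,0],[0,0,0]],"twist":[[0,0,0],[0,0,0],[0,0,0],[0,0,0],[0,0,0],[0,0,0],[0,0,0],[0,0,0]],"fingers":[0.42,0.46,0.5,0.6,0.7,0.8,0.8,0.8]}' 20
python3 go.py
python3 - <<'E'
from h import *
a=crop(grab("side"),210,110,133,150,3);b=crop(grab("top"),240,120,133,150,3)
cv2.imwrite("pics/c8.png",np.hstack([a,b]))
E
```

```text
t 18.4 pos [596.  -96.3 160. ] F [-0.9 -1.3 -0.4] M [-0.24  0.06 -0.03] open 29.8
t: 19.25
tool_pos: [0.596, -0.0962, 0.16]
tool_rot: [2.899, 0.006, 0.002]
contact_force: [0.1, 0.3, 0.7]
opening: 0.0684
t 19.2 pos [596.  -96.2 160. ] F [0.1 0.3 0.7] M [0.15 0.03 0.01] open 68.4
R [[1.0, 0.004, 0.002], [0.004, -0.971, -0.24], [0.001, 0.24, -0.971]]
```

View pics/c8.png

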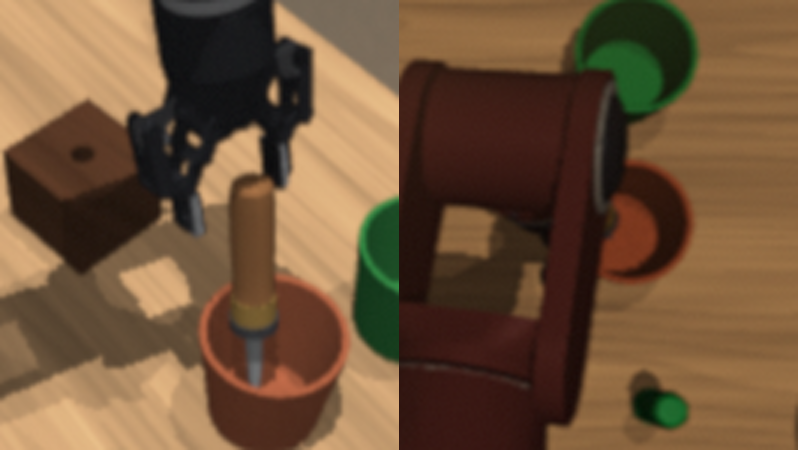

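The bodkin leans in the crock with its handle (250,240) against the rim, and the fingers are open on either side. I'll back off along the tool axis.

```bash
python3 -m jog '{"linear":[[0,0,-8],[0,0,-25],[0,0,-50],[0,0,-80],[0,0,-110],[0,0,-140],[0,0,-150],[0,0,-150]],"twist":[[0,0,0],[0,0,0],[0,0,0],[0,0,0],[0,0,0],[0,0,0],[0,0,0],[0,0,0]],"fingers":[0.8,0.8,0.8,0.8,0.8,0.8,0.8,0.8]}' 20 >/dev/null
python3 go.py 480 150 320
python3 -m jog '{"linear":[[0,-40,0],[0,-80,0],[0,-120,0],[0,-150,0],[0,-160,0],[0,-160,0],[0,-160,0],[0,-160,0]],"twist":[[0,0,0],[0,0,0],[0,0,0],[0,0,0],[0,0,0],[0,0,0],[0,0,0],[0,0,0]],"fingers":[0.8,0.8,0.8,0.8,0.8,0.8,0.8,0.8]}' 20 >/dev/null
python3 go.py
python3 - <<'E'
from h import *
c=(.596,-.143)
L=lambda n:[proj(n,circ([*c,.105],.056))]
a=crop(grab("side"),130,120,266,300,1.5,L("side"));b=crop(grab("top"),170,80,266,290,1.5,L("top"))
h=min(a.shape[0],b.shape[0]);cv2.imwrite("pics/c9.png",np.hstack([a[:h],b[:h]]))
E
```

```text
t 20.1 pos [596.9 -59.9 309. ] F [-0.1 -0.4 -0.6] M [ 0.16 -0.   -0.01] open 68.4
R [[1.0, 0.003, 0.007], [0.005, -0.971, -0.241], [0.006, 0.241, -0.97]]
linear [-115.8 -201.4  -62.1] twist [ 0.2434 -0.0064  0.0042]
t 20.9 pos [596.5  94.1 270.7] F [ 0.5 -0.2  0.8] M [0.1  0.07 0.03] open 68.4
R [[1.0, 0.002, 0.007], [0.003, -0.97, -0.241], [0.006, 0.241, -0.97]]
```

View pics/c9.png

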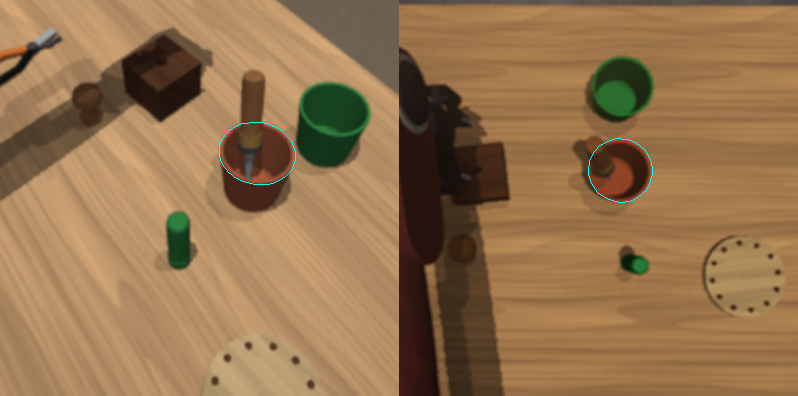

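The crock rim still matches its original outline. The bodkin leans in it point down, the bystanders visible here are where they were, and the arm is clear, so I'm handing in.

```bash
python3 -c "
from station import ctrl; print(ctrl.get_obs()['dq'].round(3)); print(ctrl.finish_job())"
```

```text
[ 0.004  0.    -0.001  0.002 -0.     0.001]
the job is handed in; nothing more can be done
None
```

The job is done and handed in at about 21 s. The handle is pressed onto the tang, and the bodkin was drawn out by it and lowered point down into the crock.

- **Pressing home:** Pressing stopped with the tool at 165.7 mm, where the grasp measurement predicted 165.6 mm for fully home. I pressed to about 26 N, a little over the 20 N in the text, because the handle was still creeping a few tenths of a millimetre at 20–22 N. The pictures cannot show a gap under about 1 mm, so "fully home" rests on the depth reading. Touchdown on the crock floor suggested about 0.7 mm more length, which is within measurement error.
- **Draw and placing:** The wrist load rose by about 2 N on lifting, so the bodkin came out with the handle. I lowered it tilted until the point touched the crock floor, then leaned it until it lightly touched the wall (about 2 N) before letting go.
- **Last picture:** The bodkin leans steadily with its handle over the rim, and the crock's rim still matches its original outline. The green look-alikes, knob handle, base disc and block look unmoved. The secateurs were only partly in view, but nothing went near them. The arm was still and touching nothing.

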